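# Turn the oblong mosaic tile face down on the tipping rack

## Task

The oblong tile is next to be glued, so it has to lie glazed face down in the tray of the tipping rack. Carry it glaze up over the rack's steel tipping lip, lined up with the rack and with a little more than half of its length sticking out past the lip on the side away from the tray, and let go just above the lip so that it tips over by itself and slides into the tray. Leave the square tile and the round tile where they are.

Things in the scene. Friction and masses are not known exactly. Their poses are not given: they have to be found in the camera images.
- tile: oblong handmade tile, the only one longer than wide: 70 mm (its x) by 46 mm (y) by 12 mm thick (z), about 85 g; one face white glazed, the back bare clay with dark ribs. It starts flat on the table, glaze up (its z up). Origin at its centre, 6 mm above the table. Take it from above across its 46 mm width.
- lip: polished steel tipping lip across the fixed rack. Origin: middle of its edge, 140 mm above the table. x level, towards the tray; y along the edge; z up. The strip (106 mm along y) rises 8 mm over 30 mm to +x; plywood cheeks stay 8 mm lower. A tile let go level, its length along x, centre 10 mm (0 to 20) to -x of the edge, underside 10 to 30 mm above it, tips off to -x and turns over.
- tray (a point): middle of the floor of the rack's level tray, 6 mm above the table; axes as the lip's; 100 mm (x) by 90 mm (y) inside 30 mm walls, open to -x. There a steel slide (26, then 52 degrees) climbs under the lip to 75 mm beyond the lip's edge, as high as it. The tipped tile lands on it on its other face and slides back down into the tray within about a second.
- square_tile: a bystander: square tile, 46 by 46 by 12 mm, glaze up, origin at its centre; leave it alone
- round_tile: a bystander: round tile, 48 mm across and 12 mm thick, glaze up, origin at its centre; leave it alone
There are look-alikes about, which are no part of the job. What is shaped like the tile but brown or purple is not meant.

How it is judged:
By the outcome, as a careful person would: the job done as asked, in the order asked, and still so for the second after the job is handed in, with the robot touching nothing.
It also fails if it takes over 40 s, if anything falls off the work surface, if the arm or the gripper's body presses on something with over 40 N, if the wrist force passes 120 N, or if a joint passes its speed limit or range.

## Robot

A 6-joint arm with a two-finger parallel gripper is mounted at the origin on the work surface. World frame = base frame: x ahead of the robot, y to its left, z up, the work surface at z = 0. Lengths are in m, angles in rad, forces in N, time in s.
With the tool pointing down it reaches from about 0.15 to 0.775 m from the base axis. Payload 6.1 kg.
Tool frame: the origin (TCP) lies at the very end of the fingers, on their centre line; the grasp point (between the pads) lies 19 mm behind it; y points along the fingers, x is the direction in which the jaws open and shut, and the axes are right-handed (so a half turn about y gives the same grasp; the last joint's range is limited). The gripper opens to 85 mm and grips with 20 to 120 N. Pads are 22 mm wide; open, the fingers measure 114 mm over their backs; the gripper's body (76 mm by 85 mm) begins 54 mm behind the grasp point. The pads swing forward as they close: fully open they stand 13 mm farther back than shut.
Start: joints at [1.147, 0.126, -0.04, 1.405, 0, 1.571], TCP at [0.216, 0.479, 0.231] pointing down, gripper open.
Joint ranges: [-2.72, 2.72], [-0.95, 1.95], [-1.27, 1.35], [-1.78, 2.02], [-1.46, 1.47], [-3.14, 3.14]. Speed limits (rad/s): [2.39, 2.39, 3.01, 3.14, 3.14, 3.14].

## Interface

Orientations are given as a unit quaternion [x, y, z, w].
In Python, from cell import arm, capture, camera_info, job gives the robot as it stands.
- The arm moves only by the tool arm_command, never from a script. Its argument "increments" is a list of rows, each a list of 3 entries, a list of its own where there are three numbers: the shift along the tool's x, y, z in m, then the turn, a rotation vector about the tool's x, y, z in rad, then the closure, from -1 (fully open) to 1 (shut). In form: [[[x, y, z], [ax, ay, az], hand], ...]. A call has 1 to 20 rows; each row is the pose to reach, as a shift and turn from the pose commanded when the call began, along the tool's axes at that moment; what a row does not reach only later rows make up. A row lasts 1/10 s, in which the tool goes at most 50 mm and 8.59 degrees, less where a joint would pass 70% of its speed; a pose out of reach is approached as far as the arm can. A call with a gripper value outside its range is refused whole. The fingers move at their own pace and stop on an object; "squeeze" is the grip in N (left out, the last holds). Time passes only in rows, so rows that repeat a pose let the fingers close. It gives the time, the measured TCP pose, the force and the opening at its end, in the units of the state.
- arm.sense(): the state, without advancing time (a new reading comes with each control period).
- capture(name): name is "scene" or "top"; returns (picture, depth): 480x640x3 uint8, blue, green, red; 480x640 float32, m along the optical axis (not along the pixel's ray), 0 where there is no reading.
- camera_info(name): a dict with "fx", "fy", "cx", "cy" (pixels), "k1" (the pictures are not rectified: a ray, as slopes to the right and down, at radius r is drawn at 1 + k1 r^2 times it, then the intrinsics apply), "view" (4x4, takes a point from world to camera coordinates). Camera axes: x right, y down, z forward; pixel columns grow to the right and rows downward; lengths in m; the calibration is good to about 2 mm. A picture is of the moment at which its call begins. camera_info takes no time and is no camera call.
- job.close_job(): hands the job in, once; it reports no verdict.
The state is a dict: "time_s": time; "joints": joint angles; "dq": joint speeds; "effort": joint torques, N m; "ee_pos": TCP position; "tcp_rot": TCP orientation; "contact_force": force on the tool from outside, world axes, zero at the start; "torque": the same for the moment, N m; "opening": finger opening in m.
Only numpy, scipy, OpenCV 4.12 (cv2) and the standard library are available. Lean on these libraries where they do the work, as an engineer would, in place of code of your own. Each camera call takes 0.05 s, during which the arm holds its last target.

## Working session

There is one attempt and no reset: what is moved stays moved. The work goes in short steps, Python scripts to look and compute and a tool call to move; the robot and the scene stay as the last step left them, time stands still between calls to the robot, and variables do not carry over. Pictures are saved under pics/ and viewed, and the job is handed in when it is done.

Besides the shell and the picture viewer there is one more tool, called after "Request:" as a command line: name --argument value ..., lists and objects as JSON in quotes. arm_command: Moves the arm, as the interface text tells. Its arguments: {"type":"object","properties":{"increments":{"type":"array"},"squeeze":{"type":"number"}},"required":["increments"]}

```bash
ls; mkdir -p pics
python3 - <<'E'
from cell import arm, capture, camera_info, job
import cv2, numpy as np
print(arm.sense())
for n in ("scene","top"):
    p,d=capture(n); cv2.imwrite(f"pics/{n}0.png",p); np.save(f"pics/{n}0d.npy",d); print(n,camera_info(n))
E
```

```text
pics
{'time_s': 0.0, 'joints': array([ 1.14703045e+00,  1.26380868e-01, -4.06186788e-02,  1.40538070e+00,
       -2.18061364e-05,  1.57082976e+00]), 'dq': array([-2.44052490e-04, -3.21075276e-04, -3.68002723e-05,  1.25869222e-03,
       -6.88569813e-04,  2.90850517e-04]), 'effort': array([-2.86808768e-05, -4.35911107e+01,  3.52927637e+01,  1.74082752e-02,
        3.08625795e-05,  5.17424311e-06]), 'ee_pos': array([0.21571763, 0.478191  , 0.23052312]), 'tcp_rot': array([ 0.59428544,  0.38319153, -0.38412395, -0.59366477]), 'contact_force': array([-0.10612849,  0.14535351, -0.3107143 ]), 'torque': array([0.05077356, 0.00209528, 0.00386371]), 'opening': 0.08520671668486997}
scene {'fx': 583.1416166591165, 'fy': 583.1416166591165, 'cx': 324.3970937505881, 'cy': 235.28568063064407, 'k1': -0.06060598298161131, 'view': array([[ 0.49985533,  0.86605435, -0.00972193, -0.29812136],
       [ 0.43403725, -0.26019271, -0.862503  , -0.10605673],
       [-0.74950405,  0.42690704, -0.50595856,  1.39442939],
       [ 0.        ,  0.        ,  0.        ,  1.        ]])}
top {'fx': 530.097122376783, 'fy': 530.097122376783, 'cx': 324.3974782662785, 'cy': 234.6255723545507, 'k1': -0.0777094146934453, 'view': array([[ 0.010257  , -0.99970078, -0.02220669,  0.04737851],
       [-0.9980976 , -0.00888531, -0.06101005,  0.53726545],
       [ 0.06079448,  0.02279023, -0.99789009,  0.88153623],
       [ 0.        ,  0.        ,  0.        ,  1.        ]])}
```

View pics/scene0.png

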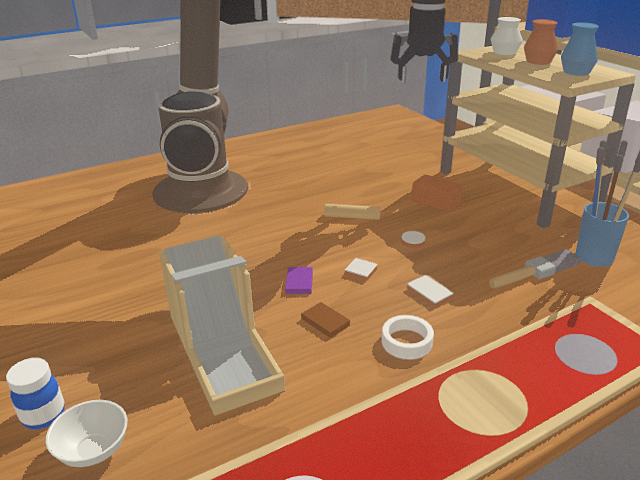

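View pics/top0.png

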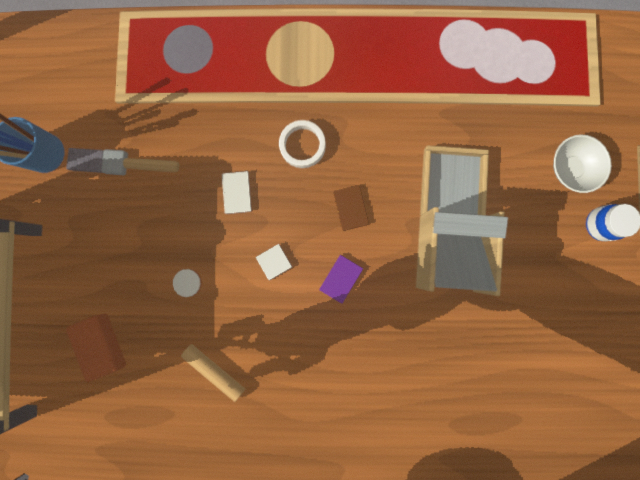

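The top view shows a white oblong at (236,192), a white square at (274,262) and a round tile at (187,283). The oblong look-alikes are brown at (352,207) and purple at (341,278), plus a brick at (96,347). The rack lip is at about (470,224), with the tray above it in the picture (world +x). I choose the white oblong at (236,192) and will measure it and check it in a crop.

```bash
cat > h.py <<'E'
import numpy as np, cv2
from cell import camera_info
def ray(n,uv):
    c=camera_info(n); uv=np.asarray(uv,float).reshape(-1,2)
    K=np.array([[c['fx'],0,c['cx']],[0,c['fy'],c['cy']],[0,0,1]])
    s=cv2.undistortPoints(uv.reshape(-1,1,2),K,np.array([c['k1'],0,0,0.])).reshape(-1,2)
    V=np.array(c['view']); R=V[:3,:3]; o=-R.T@V[:3,3]
    return o,np.c_[s,np.ones(len(s))]@R
def onplane(n,uv,z):
    o,d=ray(n,uv); return o+d*((z-o[2])/d[:,2])[:,None]
def pts(n,depth):
    v,u=np.mgrid[:480,:640]; o,d=ray(n,np.c_[u.ravel(),v.ravel()])
    return (o+d*depth.reshape(-1,1)).reshape(480,640,3)
def proj(n,P):
    c=camera_info(n);V=np.array(c['view']);p=np.atleast_2d(P)@V[:3,:3].T+V[:3,3]
    s=p[:,:2]/p[:,2:];s=s*(1+c['k1']*(s**2).sum(1,keepdims=True))
    return s*c['fx']+[c['cx'],c['cy']]
E
python3 - <<'E'
import cv2,numpy as np
from h import *
p=cv2.imread('pics/top0.png');d=np.load('pics/top0d.npy')
s=cv2.imread('pics/scene0.png');ds=np.load('pics/scene0d.npy')
def tile(n,img,box):
    x0,y0,x1,y1=box; sub=img[y0:y1,x0:x1]
    hsv=cv2.cvtColor(sub,cv2.COLOR_BGR2HSV)
    m=((hsv[...,1]<70)&(hsv[...,2]>130)).astype(np.uint8)
    cs,_=cv2.findContours(m,cv2.RETR_EXTERNAL,cv2.CHAIN_APPROX_NONE)
    c=max(cs,key=cv2.contourArea)
    w=onplane(n,c.reshape(-1,2)+[x0,y0],0.012)
    r=cv2.minAreaRect((w[:,:2]*1000).astype(np.float32)); print(n,r,cv2.boxPoints(r).round(1).tolist())
tile('top',p,(210,160,262,225)); tile('top',p,(250,238,300,285)); tile('scene',s,(400,265,460,310))
P=pts('top',d)
print('table z',np.median(P[300:330,240:300,2]))
m=(P[...,2]>0.125)&(P[...,2]<0.17); m[:, :400]=0;m[:,540:]=0;m[:190]=0;m[260:]=0
w=P[m]; print(len(w),w.min(0),w.max(0))
r=cv2.minAreaRect((w[:,:2]*1000).astype(np.float32)); print(r,cv2.boxPoints(r).tolist())
big=np.hstack([cv2.resize(p[130:320,400:530],None,fx=3,fy=3,interpolation=cv2.INTER_CUBIC),cv2.resize(p[150:340,170:300],None,fx=3,fy=3,interpolation=cv2.INTER_CUBIC)])
cv2.imwrite('pics/crop1.png',big)
cv2.imwrite('pics/crop2.png',cv2.resize(s[220:420,140:300],None,fx=3,fy=3,interpolation=cv2.INTER_CUBIC))
E
```

```text
top ((609.0333251953125, 205.76092529296875), (70.99642181396484, 46.52384948730469), 5.602479934692383) [[571.4000244140625, 225.39999389648438], [576.0, 179.10000610351562], [646.5999755859375, 186.10000610351562], [642.0999755859375, 232.39999389648438]]
top ((489.9246826171875, 139.01095581054688), (45.983707427978516, 46.518348693847656), 30.764667510986328) [[458.29998779296875, 147.1999969482422], [482.1000061035156, 107.30000305175781], [521.5999755859375, 130.8000030517578], [497.79998779296875, 170.8000030517578]]
scene ((606.9387817382812, 207.88194274902344), (72.79180908203125, 48.421958923339844), 5.570401191711426) [[568.4000244140625, 228.39999389648438], [573.0999755859375, 180.3000030517578], [645.5, 187.3000030517578], [640.7999877929688, 235.5]]
table z -0.00015986084189478778
1916 [ 0.49522827 -0.21566694  0.12505223] [ 0.57240593 -0.10700658  0.14992225]
((531.4124755859375, -161.72462463378906), (106.2752456665039, 77.47319793701172), 87.18848419189453) [[490.1160888671875, -212.89822387695312], [567.4959716796875, -216.69833374023438], [572.7088623046875, -110.551025390625], [495.3289794921875, -106.75091552734375]]
```

View pics/crop1.png

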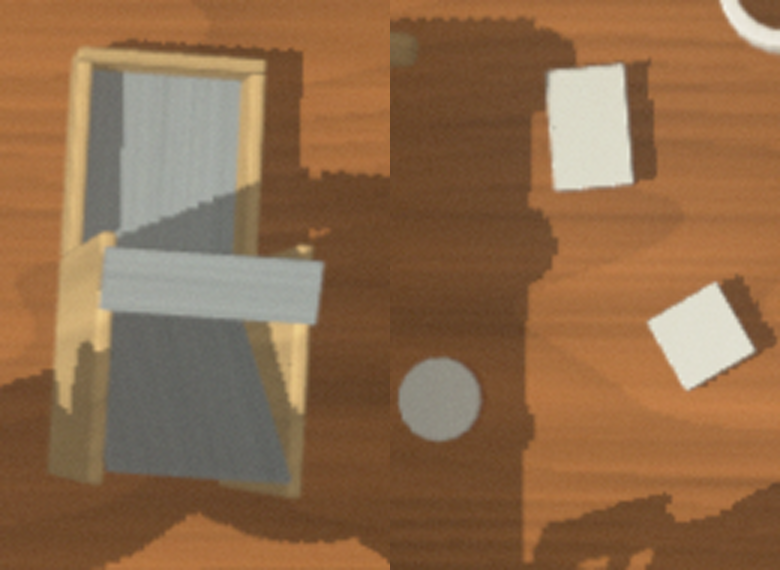

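View pics/crop2.png

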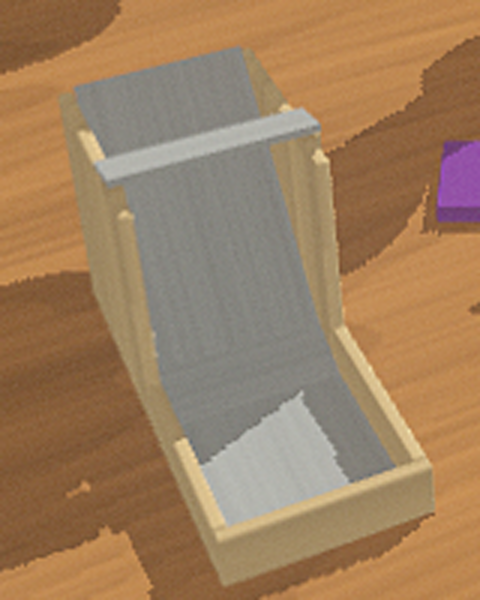

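Run:
```python
import cv2,numpy as np
from h import *
up=onplane('top',[[435.3,212.7],[508,217.3]],0.148); lo=onplane('top',[[433.3,232.3],[505,238]],0.140)
print(up.round(4),lo.round(4))
for a in (up,lo):
    e=a[0]-a[1]; print('len',np.linalg.norm(e),'yaw of x',np.degrees(np.arctan2(-e[0],e[1])), a.mean(0))
# depth
d=np.load('pics/top0d.npy');P=pts('top',d)
m=(P[...,2]>0.137)&(P[...,2]<0.152); m[:205]=0;m[241:]=0;m[:,:425]=0;m[:,515:]=0
k=m.astype(np.uint8);n,l,st,c=cv2.connectedComponentsWithStats(k); i=1+np.argmax(st[1:,4]); print(st[i])
w=P[l==i]; A=np.c_[w[:,:2],np.ones(len(w))]; co=np.linalg.lstsq(A,w[:,2],rcond=None)[0]; print('plane',co,'yaw grad',np.degrees(np.arctan2(co[1],co[0])),'slope',np.hypot(*co[:2]))
print(w.min(0),w.max(0),w.mean(0)); r=cv2.minAreaRect((w[:,:2]*1000).astype(np.float32)); print(r,cv2.boxPoints(r).tolist())
# scene strip: corners in crop2 (x/3+140,y/3+220)
q=np.array([[96,162],[108,184],[320,128],[303,110]])/3+[140,220]
for z in(.14,.148): print(z,onplane('scene',q,z).round(4).tolist())
# rack other edges: tray walls top corners (z=.036?) in top
print(onplane('top',np.array([[72,50],[266,60]])/3+[400,130],0.036))
print(onplane('top',np.array([[105,470],[290,485]])/3+[400,130],0.14))
for yy in (0.,):
  pass
P_=pts('top',d)
for v,u in [(285,440),(285,490),(260,470),(275,470),(292,470),(165,455),(200,455),(150,450)]: print(v,u,P_[v,u].round(4))
```

```text
[[ 0.5621 -0.1109  0.148 ]
 [ 0.5564 -0.217   0.148 ]] [[ 0.5341 -0.1094  0.14  ]
 [ 0.5267 -0.2148  0.14  ]]
len 0.10625301252360508 yaw of x -3.060444876947805 [ 0.55922914 -0.16394878  0.148     ]
len 0.10569428605062255 yaw of x -4.022809027269074 [ 0.53040171 -0.1620869   0.14      ]
[ 433  212   75   26 1546]
plane [ 0.24292653 -0.01663503  0.00844758] yaw grad -3.9173630740466447 slope 0.24349542370319494
[ 0.52792361 -0.21566694  0.137347  ] [ 0.56347811 -0.10917168  0.14992225] [ 0.5457504  -0.16210945  0.14372153]
((545.7194213867188, -162.6501007080078), (106.02477264404297, 31.221904754638672), 86.64678955078125) [[527.034423828125, -214.65863037109375], [558.202880859375, -216.48483276367188], [564.4044189453125, -110.64157104492188], [533.2359619140625, -108.81536865234375]]
0.14 [[0.5247, -0.2116, 0.14], [0.5458, -0.2123, 0.14], [0.5525, -0.1062, 0.14], [0.5327, -0.107, 0.14]]
0.148 [[0.5369, -0.2142, 0.148], [0.5576, -0.2149, 0.148], [0.5641, -0.1106, 0.148], [0.5448, -0.1113, 0.148]]
[[ 0.68489997 -0.11347751  0.036     ]
 [ 0.68049889 -0.2224559   0.036     ]]
[[ 0.45497483 -0.11178632  0.14      ]
 [ 0.44833861 -0.20195878  0.14      ]]
285 440 [ 0.4573 -0.1199  0.136 ]
285 490 [ 0.4577 -0.1944  0.1323]
260 470 [ 0.495  -0.1767  0.0858]
275 470 [ 0.472  -0.1684  0.1181]
292 470 [ 0.4413 -0.1983 -0.0005]
165 455 [ 0.6605 -0.1725  0.0042]
200 455 [ 0.5991 -0.1715  0.0063]
150 450 [ 0.6809 -0.1583  0.0306]
```

```bash
cat >> h.py <<'E'
from scipy.spatial.transform import Rotation as R_
def goal_rot(jaw_yaw_deg,cur):
    best=None
    for k in (0,180):
        a=np.radians(jaw_yaw_deg+k); x=np.array([np.cos(a),np.sin(a),0]); y=np.array([0,0,-1.]); R=R_.from_matrix(np.c_[x,y,np.cross(x,y)])
        if best is None or (cur.inv()*R).magnitude()<(cur.inv()*best).magnitude(): best=R
    return best
def inc(p,R,cp,cR):
    return (cR.inv().apply(np.array(p)-cp)*1000).round(1),(cR.inv()*R).as_rotvec().round(4)
E
python3 - <<'E'
from h import *
from cell import arm
s=arm.sense(); cp=s['ee_pos'];cR=R_.from_quat(s['tcp_rot']);print(cR.as_matrix().round(3))
G=goal_rot(95.6,cR);print(inc([.6085,.2065,.12],G,cp,cR))
E
```

```text
[[ 0.411 -0.001 -0.912]
 [ 0.912 -0.001  0.411]
 [-0.001 -1.     0.   ]]
(array([ -86. ,  110.7, -469.8]), array([-4.000e-04, -5.215e-01, -1.400e-03]))
```

Request:
arm_command --increments '[[[-0.009,0.009,-0.047],[0,-0.1,0],-1],[[-0.017,0.018,-0.094],[0,-0.2,0],-1],[[-0.026,0.027,-0.141],[0,-0.3,0],-1],[[-0.034,0.036,-0.188],[0,-0.4,0],-1],[[-0.043,0.045,-0.235],[0,-0.5,0],-1],[[-0.052,0.054,-0.282],[0,-0.5215,0],-1],[[-0.06,0.063,-0.329],[0,-0.5215,0],-1],[[-0.069,0.072,-0.376],[0,-0.5215,0],-1],[[-0.077,0.081,-0.423],[0,-0.5215,0],-1],[[-0.086,0.091,-0.47],[0,-0.5215,0],-1],[[-0.086,0.091,-0.47],[0,-0.5215,0],-1],[[-0.086,0.091,-0.47],[0,-0.5215,0],-1]]'

```text
time_s: 1.3
ee_pos: [0.6091, 0.2057, 0.1388]
tcp_rot: [-0.475, -0.523, 0.524, 0.476]
contact_force: [-0.9, -0.5, 0.1]
opening: 0.0858
```

Run:
```python
from h import *
from cell import arm
s=arm.sense(); cp=s['ee_pos'];cR=R_.from_quat(s['tcp_rot']);print(s['time_s'],cp,cR.as_matrix().round(3),s['joints'],s['contact_force'],s['opening'])
G=goal_rot(95.6,cR);print(inc([.6085,.2065,.0],G,cp,cR))
```

```text
1.3 [0.60913777 0.20567076 0.13878954] [[-0.095 -0.003 -0.995]
 [ 0.995 -0.001 -0.095]
 [-0.    -1.     0.003]] [3.25516360e-01 3.64559730e-01 6.39933131e-02 1.27284342e+00
 2.33573892e-04 2.30020795e-01] [-0.85988816 -0.5153941   0.12464096] 0.08576380048842161
(array([  0.9, 138.8,   0.2]), array([-0.0026, -0.0022, -0.0004]))
```

Request:
arm_command --increments '[[[0.001,0.045,0],[0,0,0],-1],[[0.001,0.085,0],[0,0,0],-1],[[0.001,0.11,0],[0,0,0],-1],[[0.001,0.127,0],[0,0,0],-1],[[0.001,0.134,0],[0,0,0],-1],[[0.001,0.134,0],[0,0,0],-1]]'

```text
time_s: 1.9
ee_pos: [0.6076, 0.2085, 0.0059]
tcp_rot: [-0.474, -0.524, 0.525, 0.475]
contact_force: [-0.2, -0.3, 0.3]
opening: 0.0851
```

Run:
```python
from h import *
from cell import arm,capture
s=arm.sense(); print(s['ee_pos'],s['contact_force'])
a,_=capture('scene');b,_=capture('top')
A=cv2.resize(a[200:330,350:510],(800,650)) [:600];cv2.imwrite('pics/g1.png',A)
```

```text
[0.60764932 0.2085332  0.00587976] [-0.19561965 -0.34591712  0.31207526]
```

View pics/g1.png

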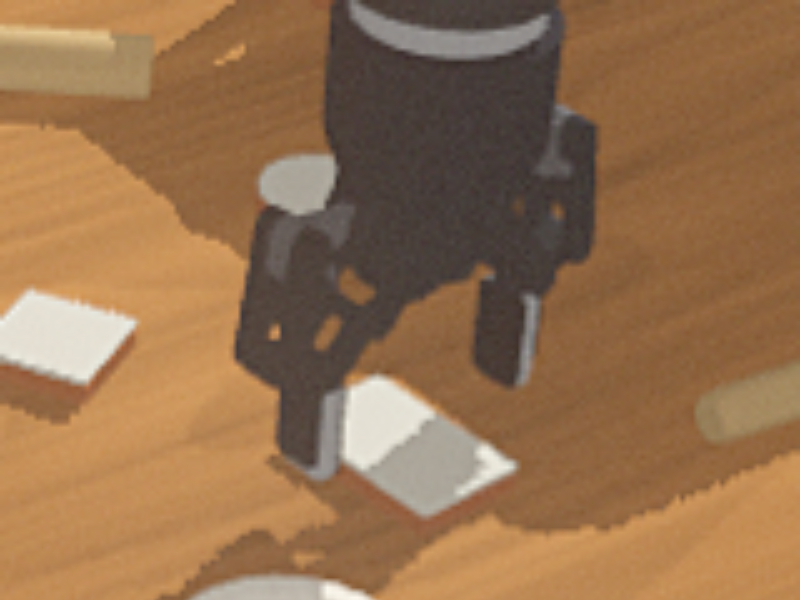

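The fingers straddle the white oblong tile (centre near (430,450) in the crop), and the other tiles are clear of them. I'll lower a little and grip.

Request:
arm_command --increments '[[[0,0.005,0],[0,0,0],-1],[[0,0.005,0],[0,0,0],0.0],[[0,0.005,0],[0,0,0],0.3],[[0,0.005,0],[0,0,0],0.6],[[0,0.005,0],[0,0,0],1],[[0,0.005,0],[0,0,0],1],[[0,0.005,0],[0,0,0],1],[[0,0.005,0],[0,0,0],1],[[0,0.005,0],[0,0,0],1],[[0,0.005,0],[0,0,0],1]]' --squeeze 40

```text
time_s: 3.0
ee_pos: [0.6092, 0.2079, 0.0018]
tcp_rot: [0.475, 0.524, -0.524, -0.475]
contact_force: [-0.0, -0.9, 5.5]
opening: 0.0443
```

Request:
arm_command --increments '[[[0,-0.02,0],[0,0,0],1],[[0,-0.06,0],[0,0,0],1],[[0,-0.1,0],[0,0,0],1],[[0,-0.15,0],[0,0,0],1],[[0,-0.2,0],[0,0,0],1],[[0,-0.23,0],[0,0,0],1],[[0,-0.23,0],[0,0,0],1],[[0,-0.23,0],[0,0,0],1]]'

```text
time_s: 3.8
ee_pos: [0.609, 0.208, 0.231]
tcp_rot: [0.475, 0.524, -0.524, -0.475]
contact_force: [0.2, -0.4, -1.4]
opening: 0.0452
```

Run:
```python
from h import *
from cell import arm,capture
s=arm.sense(); print(s['ee_pos'],s['contact_force'],s['opening'],s['joints'])
a,_=capture('scene');b,d=capture('top')
uv=proj('scene',s['ee_pos'])[0].astype(int);print(uv,proj('top',s['ee_pos']))
x0=min(max(uv[0]-80,0),480);y0=min(max(uv[1]-70,0),340)
A=cv2.resize(a[y0:y0+120,x0:x0+160],(800,600));cv2.imwrite('pics/g2.png',A)
cv2.imwrite('pics/g2t.png',b)
cp=s['ee_pos'];cR=R_.from_quat(s['tcp_rot']);G=goal_rot(86.6,cR);print(inc([.52,-.1605,.24],G,cp,cR),cR.as_matrix().round(3))
```

```text
[0.60897574 0.2079573  0.23098443] [ 0.24021692 -0.37225355 -1.4380833 ] 0.045190453002485184 [3.29040347e-01 3.58417953e-01 2.56866682e-01 1.46906708e+00
 6.63645106e-05 2.31273368e-01]
[442 174] [[203.08212735 168.7986211 ]]
(array([-358. ,   -9.1,  124.5]), array([1.000e-04, 1.571e-01, 1.000e-04])) [[-0.098  0.    -0.995]
 [ 0.995  0.    -0.098]
 [ 0.    -1.    -0.   ]]
```

View pics/g2.png

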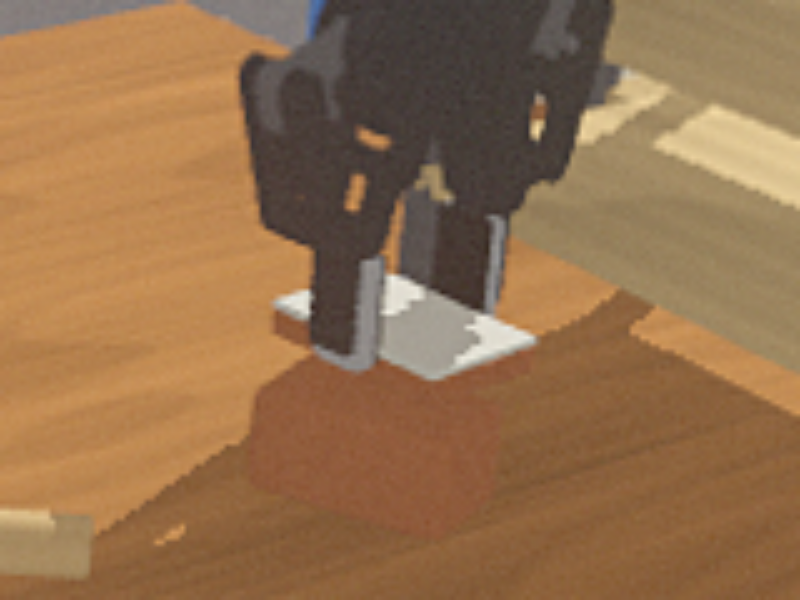

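View pics/g2t.png

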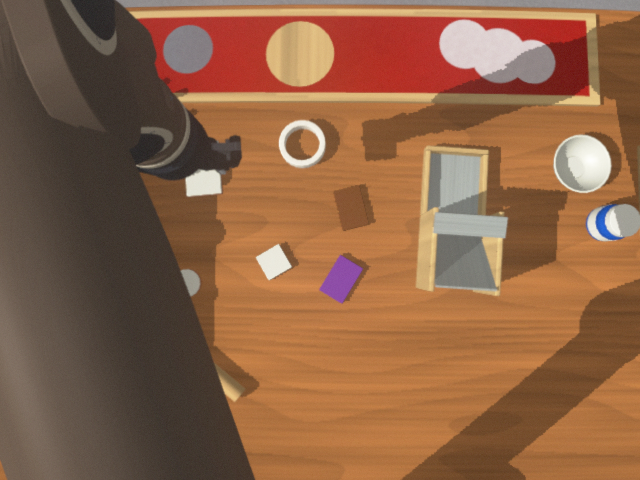

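The gripper holds the tile level and glaze up, at about (405,330) in the crop. Next I carry it over the lip, still high.

Request:
arm_command --increments '[[[-0.02,-0.009,0.007],[0,0,0],1],[[-0.06,-0.009,0.021],[0,0.02,0],1],[[-0.1,-0.009,0.035],[0,0.05,0],1],[[-0.14,-0.009,0.049],[0,0.08,0],1],[[-0.18,-0.009,0.063],[0,0.1,0],1],[[-0.22,-0.009,0.077],[0,0.12,0],1],[[-0.26,-0.009,0.091],[0,0.14,0],1],[[-0.3,-0.009,0.104],[0,0.157,0],1],[[-0.33,-0.009,0.115],[0,0.157,0],1],[[-0.35,-0.009,0.122],[0,0.157,0],1],[[-0.358,-0.009,0.1245],[0,0.157,0],1],[[-0.358,-0.009,0.1245],[0,0.157,0],1],[[-0.358,-0.009,0.1245],[0,0.157,0],1],[[-0.358,-0.009,0.1245],[0,0.157,0],1]]'

```text
time_s: 5.3
ee_pos: [0.52, -0.1596, 0.2401]
tcp_rot: [-0.514, -0.485, 0.485, 0.514]
contact_force: [-0.1, -0.7, -1.1]
opening: 0.0448
```

Run:
```python
from h import *
from cell import arm,capture
s=arm.sense(); print(s['ee_pos'],s['contact_force'],s['opening'],s['joints'])
a,_=capture('scene');b,d=capture('top')
uv=proj('scene',s['ee_pos'])[0].astype(int);print(uv,proj('top',s['ee_pos']))
x0=min(max(uv[0]-80,0),480);y0=min(max(uv[1]-70,0),340);print(x0,y0)
cv2.imwrite('pics/g3.png',cv2.resize(a[y0:y0+120,x0:x0+160],(800,600)))
cv2.imwrite('pics/g3t.png',cv2.resize(b[160:310,390:590],(800,600)))
np.save('pics/g3d.npy',d)
cp=s['ee_pos'];cR=R_.from_quat(s['tcp_rot']);G=goal_rot(86.6,cR);print(inc([.52,-.1605,.157],G,cp,cR),cR.as_matrix().round(3))
```

```text
[ 0.51999168 -0.15957847  0.24009564] [-0.07745923 -0.72334575 -1.10612859] 0.04477936760615144 [-2.97894598e-01  1.62703475e-01  2.26556057e-02  1.43118535e+00
  2.42749636e-04 -2.39983074e-01]
[196 202] [[486.90780552 238.57828516]]
116 132
(array([-0.9, 83.1, -0.1]), array([-0.0004,  0.0014,  0.0003])) [[ 0.058 -0.    -0.998]
 [ 0.998  0.     0.058]
 [ 0.    -1.     0.   ]]
```

View pics/g3.png

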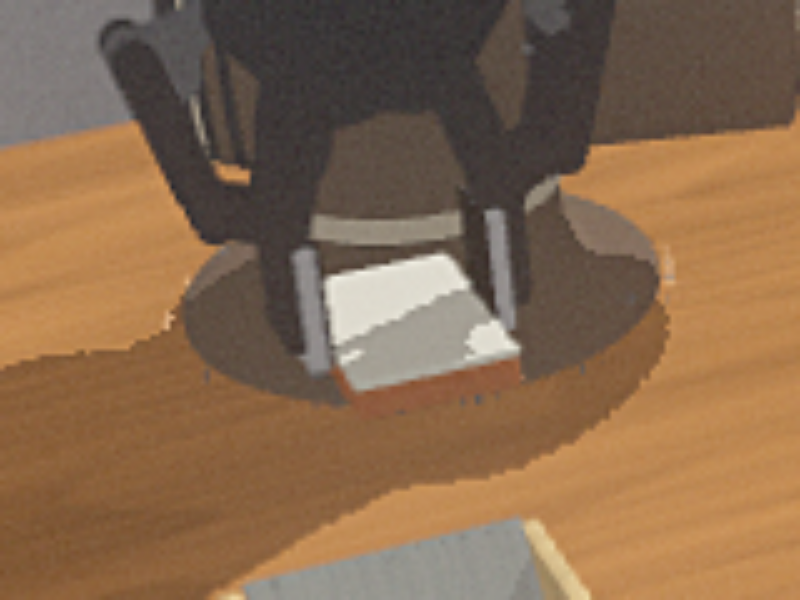

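View pics/g3t.png

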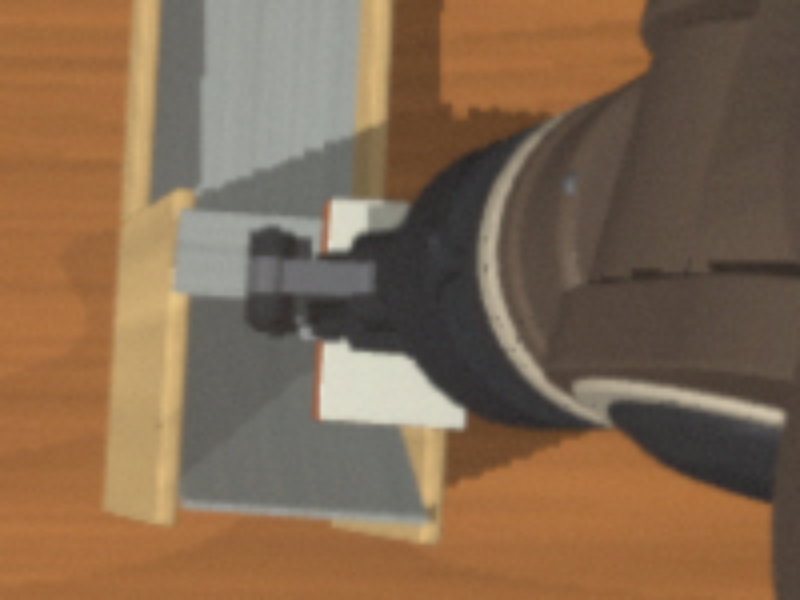

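Run:
```python
from h import *
q=np.array([[331,199],[320,417],[465,428]])/4+[390,160]
w=onplane('top',q,.250);print(w)
e=w[0]-w[1];print('len',np.linalg.norm(e),np.degrees(np.arctan2(e[1],e[0])),'wid',np.linalg.norm(w[1]-w[2]),'centre',(w[0]+w[2])/2)
# scene: corners tile top: crop (5x) +116,132
q=np.array([[326,275],[440,254],[520,350],[358,392]])/5+[116,132]
w=onplane('scene',q,.250);print(w,w.mean(0))
```

```text
[[ 0.55560141 -0.13915302  0.25      ]
 [ 0.48710681 -0.13523977  0.25      ]
 [ 0.48400474 -0.1809654   0.25      ]]
len 0.06860629206738886 -3.269881780615184 wid 0.045830733133284354 centre [ 0.51980307 -0.16005921  0.25      ]
[[ 0.48012579 -0.16817428  0.25      ]
 [ 0.48392005 -0.13496156  0.25      ]
 [ 0.55419553 -0.13730041  0.25      ]
 [ 0.55479593 -0.1834951   0.25      ]] [ 0.51825932 -0.15598284  0.25      ]
```

The tile's centre measures (0.5195, -0.160), 10 mm to the robot side of the edge, and it is aligned to within half a degree. Lowering now.

Request:
arm_command --increments '[[[-0.001,0.02,0],[0,0,0],1],[[-0.001,0.045,0],[0,0,0],1],[[-0.001,0.065,0],[0,0,0],1],[[-0.001,0.077,0],[0,0,0],1],[[-0.001,0.083,0],[0,0,0],1],[[-0.001,0.083,0],[0,0,0],1],[[-0.001,0.083,0],[0,0,0],1],[[-0.001,0.083,0],[0,0,0],1]]'

```text
time_s: 6.2
ee_pos: [0.5204, -0.1617, 0.1584]
tcp_rot: [0.515, 0.485, -0.485, -0.514]
contact_force: [0.5, -0.3, -1.2]
opening: 0.0448
```

Run:
```python
from h import *
from cell import arm,capture
s=arm.sense(); print(s['ee_pos'],s['contact_force'],s['opening'])
a,_=capture('scene');b,d=capture('top')
cv2.imwrite('pics/g4.png',cv2.resize(a[180:330,120:320],(800,600)))
cv2.imwrite('pics/g4t.png',cv2.resize(b[160:310,390:590],(800,600)))
```

```text
[ 0.52042818 -0.16170525  0.15838981] [ 0.50051377 -0.26291515 -1.1833809 ] 0.04476309772349181
```

View pics/g4.png

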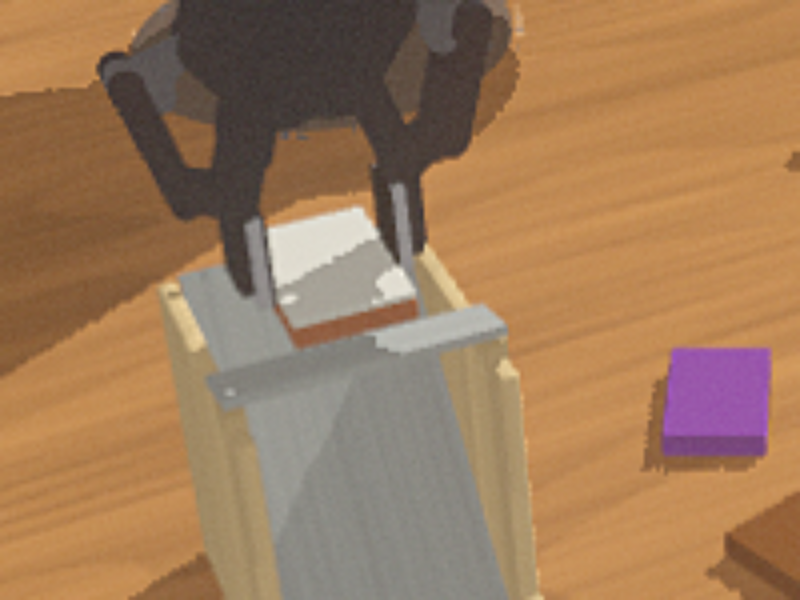

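View pics/g4t.png

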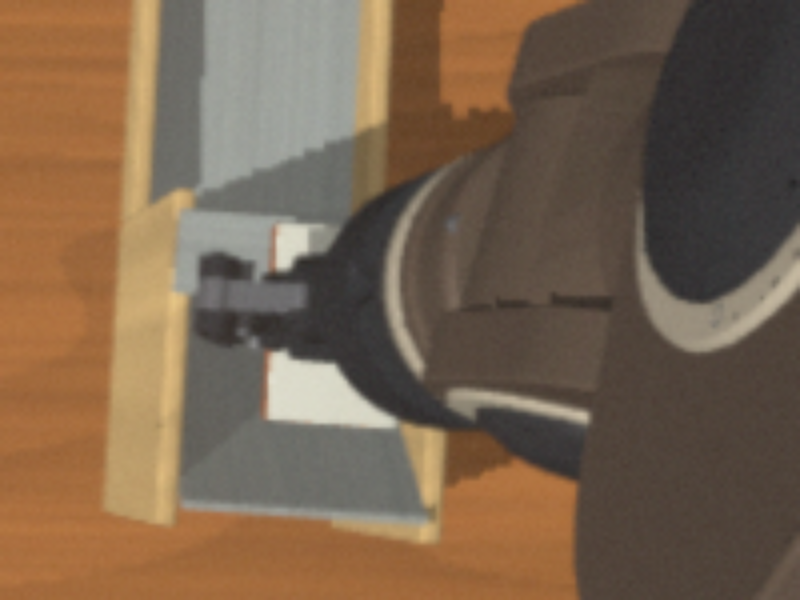

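The tile sits level, about 16 mm above the edge (at (345,270) in the scene crop), with a bit more than half beyond it on the robot side. Releasing.

Request:
arm_command --increments '[[[0,0,0],[0,0,0],-1],[[0,0,0],[0,0,0],-1],[[0,0,0],[0,0,0],-1],[[0,0,0],[0,0,0],-1],[[0,0,0],[0,0,0],-1],[[0,0,0],[0,0,0],-1],[[0,0,0],[0,0,0],-1],[[0,0,0],[0,0,0],-1],[[0,0,0],[0,0,0],-1],[[0,0,0],[0,0,0],-1],[[0,0,0],[0,0,0],-1],[[0,0,0],[0,0,0],-1],[[0,0,0],[0,0,0],-1],[[0,0,0],[0,0,0],-1],[[0,0,0],[0,0,0],-1]]'

```text
time_s: 7.8
ee_pos: [0.5198, -0.1616, 0.1573]
tcp_rot: [0.515, 0.485, -0.485, -0.515]
contact_force: [0.6, 0.1, -0.2]
opening: 0.0854
```

Run:
```python
from h import *
from cell import arm,capture
s=arm.sense(); print(s['ee_pos'],s['contact_force'],s['opening'])
a,_=capture('scene');b,d=capture('top')
cv2.imwrite('pics/g5.png',cv2.resize(a[190:420,110:320],None,fx=2.6,fy=2.6))
cv2.imwrite('pics/g5t.png',b);np.save('pics/g5d.npy',d)
```

```text
[ 0.51980612 -0.16155615  0.15730675] [ 0.57721157  0.07635849 -0.18127222] 0.0854222377710018
```

View pics/g5.png

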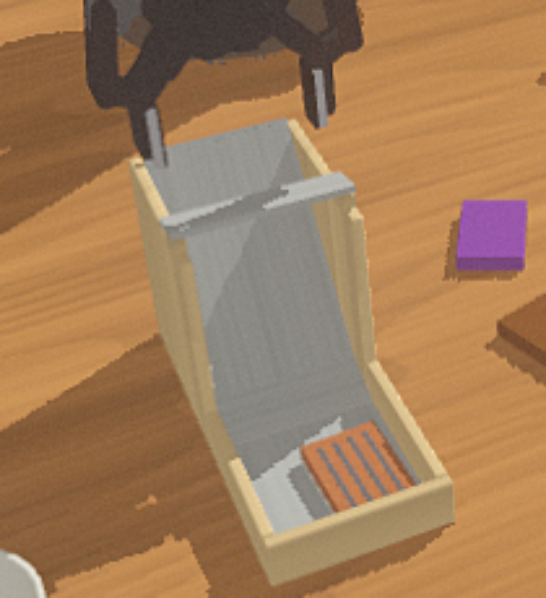

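View pics/g5t.png

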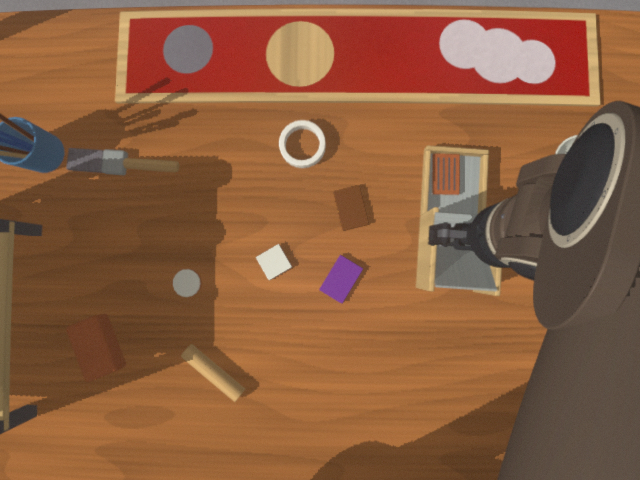

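The tile lies ribs up, glaze down, in the tray, at (447,174) in the top view. The square at (274,262) and round tile at (187,283) have not moved. I'll raise the hand clear and check that the tile is flat and at rest.

Request:
arm_command --increments '[[[0,-0.03,0],[0,0,0],-1],[[0,-0.07,0],[0,0,0],-1],[[0,-0.1,0],[0,0,0],-1],[[0,-0.1,0],[0,0,0],-1],[[0,-0.1,0],[0,0,0],-1],[[0,-0.1,0],[0,0,0],-1],[[0,-0.1,0],[0,0,0],-1]]'

```text
time_s: 8.6
ee_pos: [0.5192, -0.1614, 0.2558]
tcp_rot: [-0.514, -0.485, 0.485, 0.515]
contact_force: [0.3, 0.6, 1.0]
opening: 0.0857
```

Run:
```python
from h import *
from cell import arm,capture
s=arm.sense(); print(s['time_s'],s['ee_pos'],s['contact_force'],abs(s['dq']).max())
b0=cv2.imread('pics/top0.png');b5=cv2.imread('pics/g5t.png')
b,d=capture('top');a,_=capture('scene');cv2.imwrite('pics/g6t.png',b);cv2.imwrite('pics/g6.png',a)
P=pts('top',d)
h=cv2.cvtColor(b,cv2.COLOR_BGR2HSV)
sub=np.zeros((480,640),bool);sub[153:197,432:485]=1
m=(h[...,1]>110)&sub; m&=(P[...,2]<.03)
w=P[m];A=np.c_[w[:,:2],np.ones(len(w))];co=np.linalg.lstsq(A,w[:,2],rcond=None)[0]
print('n',len(w),'plane slopes',co[:2],'mean',w.mean(0),cv2.minAreaRect((w[:,:2]*1000).astype(np.float32)))
print('tray-area change vs last',cv2.absdiff(b,b5)[150:200,430:480].mean(), 'bystanders change',cv2.absdiff(b,b0)[240:300,160:300].mean())
```

```text
8.6 [ 0.51920716 -0.16139159  0.25580361] [0.32042259 0.5770851  1.01423602] 0.005430343917587423
n 959 plane slopes [-0.00120671 -0.06397526] mean [ 0.64437987 -0.15814869  0.01821053] ((642.00732421875, -173.56390380859375), (86.70825958251953, 73.00836944580078), 87.34037780761719)
tray-area change vs last 1.9084 bystanders change 3.2384126984126986
```

Run:
```python
from h import *
from cell import capture
b,d=capture('top');P=pts('top',d)
w=P[160:190,439:457].reshape(-1,3);A=np.c_[w[:,:2],np.ones(len(w))];co=np.linalg.lstsq(A,w[:,2],rcond=None)[0]
print(co[:2],w[:,2].mean(),w[:,2].std(),P[160:190,465:478,2].mean())
cv2.imwrite('pics/g7t.png',cv2.resize(b[140:245,410:510],None,fx=5,fy=5,interpolation=cv2.INTER_CUBIC))
```

```text
[-0.88816359  3.07237503] 0.024496421482764538 0.07681570541304203 0.00814773394722779
```

View pics/g7t.png

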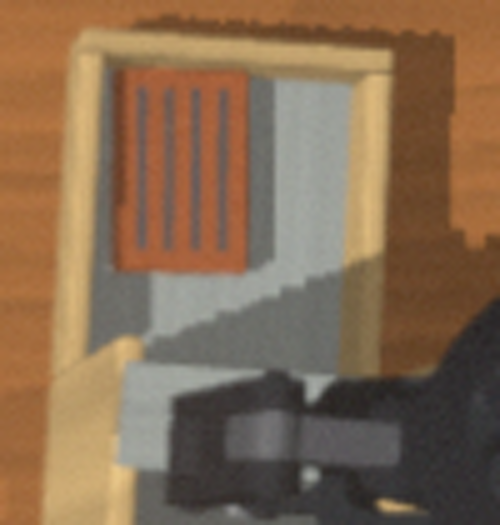

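Run:
```python
from h import *
from cell import capture,job
b,d=capture('top');P=pts('top',d)
print([np.median(P[r:r+5,c:c+4,2]).round(4) for r in(157,170,186) for c in(437,446,454)])
job.close_job()
```

```text
[np.float64(0.0188), np.float64(0.0178), np.float64(0.0174), np.float64(0.0182), np.float64(0.0183), np.float64(0.0181), np.float64(0.0178), np.float64(0.0177), np.float64(0.0184)]
the job is handed in; nothing more can be done
```

The oblong white tile now lies glazed face down in the tray, and I handed the job in after about 9 s of robot time. I picked it up across its width, carried it glaze up over the lip and lined it up with the rack. I let go with its centre about 10 mm beyond the edge on the side away from the tray, and its underside about 16 mm above the edge. It tipped over and slid into the tray by itself.

**Last checks:**
- **Tile:** it lies ribs up, with its top level at 17.4–18.8 mm (18 mm expected), at rest against the tray's end and in line with the tray.
- **Other tiles:** the square and round tiles appear where they started.
- **Robot:** the hand is open and about 10 cm above its release height, touching nothing.

Two automatic plane fits on the tile failed: the first took in the tray wall and the second had missing depth readings. The median height readings above replaced them and agreed with the picture. The two cameras put the lip's edge 2–3 mm apart, which is well within the allowed release range.

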